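# Seat the board and hold the cover over the junction box

### The arm

A 6-joint arm with a two-finger parallel gripper is mounted at the origin on the work surface. World frame = base frame: x ahead of the robot, y to its left, z up, the work surface at z = 0. Lengths are in m, angles in rad, forces in N, time in s.
With the tool pointing down it reaches from about 0.3 to 0.75 m from the base axis. Payload 8.5 kg.
Tool frame: the origin (TCP) lies between the finger pads; the fingertips stand 22 mm ahead of it and the grasp point (between the pads) lies 3 mm ahead of it; z points along the fingers, y is the line along which they close (so a half turn about z gives the same grasp; the last joint's range is limited). The gripper opens to 85 mm and grips with 20 to 120 N. Pads are 22 mm wide; open, the fingers measure 114 mm over their backs; the gripper's body (76 mm by 85 mm) begins 54 mm behind the grasp point. The pads swing forward as they close: fully open they stand 13 mm farther back than shut.
Start: joints at [-1.437, 0.381, 1.297, -0, 1.464, -0.215], TCP at [0.188, -0.517, 0.253] pointing down, gripper open.
Joint ranges: [-3.11, 3.11], [-0.89, 2.33], [0.22, 2.48], [-1.42, 4.56], [0.17, 2.85], [-2.88, 2.88]. Speed limits (rad/s): [2.39, 2.39, 3.14, 3.14, 3.14, 3.14].

### API

Orientations are given as a unit quaternion [x, y, z, w].
In Python, from bench import manip gives the robot as it stands. The module is installed in compiled form; this text tells all that it offers.
- The arm moves only by the shell command python3 -m jog 'ROWS' [FORCE]. ROWS is JSON, a list of rows, each a list of 7 numbers: the closure, from -1 (fully open) to 1 (shut), then the shift along the tool's x, y, z in mm, then the turn, a rotation vector about the tool's x, y, z in degrees. In form: [[claw, tx, ty, tz, wx, wy, wz], ...]. A call has 1 to 10 rows; each row shifts and turns the commanded pose from where the row before left it, along the tool's axes as they then stand; what a row does not reach is not made up. A row lasts 1/10 s, in which the tool goes at most 50 mm and 8.59 degrees, less where a joint would pass 70% of its speed; a pose out of reach is approached as far as the arm can. A call with a gripper value outside its range is refused whole. The fingers move at their own pace and stop on an object; FORCE is the grip in N (left out, the last holds). Time passes only in rows, so rows that do not move let the fingers close. It gives the time, the measured TCP pose, the force, the opening and the grip force at its end, in the units of the state.
- manip.get_obs(): the state, without advancing time (a new reading comes with each control period).
- manip.get_image(name): name is "side" or "top"; returns (picture, depth): 400x640x3 uint8, red, green, blue; 400x640 float32, m along the optical axis (not along the pixel's ray), 0 where there is no reading.
- manip.calibration(name): a dict with "vertical_fov" (degrees; the focal length in pixels is half the picture's height over the tangent of half this angle, whatever the lens; pixels are square), "cx", "cy" (the principal point, pixels), "dist" ([k1, k2, p1, p2, k3] as OpenCV has them; the pictures are not rectified), "camera_from_world" (4x4, takes a point from world to camera coordinates). Camera axes: x right, y up, looking along -z (the intrinsics and any distortion apply to the point x, -y, -z); pixel columns grow to the right and rows downward; lengths in m; the calibration is good to about 2 mm. A picture is of the moment at which its call begins. calibration takes no time and is no camera call.
- manip.finish_job(): hands the job in; it is judged then, once.
The state is a dict: "time": time; "joint_positions": joint angles; "joint_velocities": joint speeds; "joint_torque": joint torques, N m; "eef_pos": TCP position; "orientation": TCP orientation; "ft_force": force on the tool from outside, world axes, zero at the start; "torque": the same for the moment, N m; "grip_width": finger opening in m; "grasp_force": force on a finger pad.
Only numpy, scipy, OpenCV 4.12 (cv2) and the standard library are available. Lean on these libraries where they do the work, as an engineer would, in place of code of your own. Each camera call takes 0.05 s, during which the arm holds its last target. There are 200 camera calls.

### The job

Press down the raised end of the green circuit board so that it sits level in the grey junction box. Then pick up the white cover plate by its black grip block and hold it level about 1 cm above the box, touching nothing but your gripper, turned and placed so that its three holes are over the box's three threaded holes and each whole thread can be seen straight down through its hole. Finish while still holding it there, ready for the screws, and leave everything else on the bench where it is.

Things in the scene. Friction and masses are not known exactly. Their poses are not given: they have to be found in the camera images.
- box: Grey junction box fixed to the bench, 150 (x) x 110 (y) x 40 mm high; origin at the centre of its underside, z up. Open on top: a recess 100 (x) x 86 (y) mm in its middle, 15 mm deep (recess floor 25 mm above the bench). The solid ends, 25 mm wide in x, carry three threaded holes in the top. Its place and yaw vary, and it may be on the left or the right.
- thread0 (a point): Threaded hole in the box's top face (z 40 mm), black 4 mm thread in a 15 mm brass disc; at x +62, y +40 mm in the box's frame. Belongs under hole0.
- thread1 (a point): The same, at x +62, y -40 mm in the box's frame. Belongs under hole1.
- thread2 (a point): The same, alone at the other end of the box, at x -62, y 0 mm in the box's frame. Belongs under hole2.
- board: Loose green circuit board, 94 (x) x 80 (y) x 5 mm, 100 g, lying in the box's recess; origin at the centre of its underside, z up through its top, axes along the box's at the start. Its +x end is propped up by the pin, so that it is tilted about 0.13 rad and that end stands 2 mm above the box's rim; the -x end lies on the recess floor. When it sits level its underside is on the recess floor (25 mm above the bench, top 30 mm).
- press_spot (a point): Centre of the white patch (26 x 44 mm) on top of the board's raised end, nearly above the pin: a good place to press. At x +32, y 0, z +5 mm in the board's frame; about 40 mm above the bench at the start and 30 mm when the board is level.
- pin (a joint): Stiff orange pin, 10 mm in diameter, that stands up from the recess floor under the board's raised end (at x +34, y 0 mm in the box's frame); m, 0 = standing 10 mm up, 0.010 = pushed in level with the recess floor, stop at 0.0105. It takes about 5 N to push and stays where it is left.
- cover: Loose white cover plate, 150 (x) x 110 (y) x 4 mm, about 180 g, lying flat on the bench with its right side up; origin at the centre of its underside, z up. In the middle of its top stands a black grip block 40 mm long (x), 20 mm wide (y) and 40 mm tall (its top 44 mm above the plate's underside), to be pinched across y. To fit, its x axis must point the same way as the box's; held that way its outline matches the box's.
- hole0 (a point): Through hole in the cover, 12 mm in diameter, point at the underside; at x +62, y +40 mm in the cover's frame.
- hole1 (a point): The same, at x +62, y -40 mm in the cover's frame.
- hole2 (a point): The same, alone at the other end, at x -62, y 0 mm in the cover's frame.
- jar: Bystander: small clear jar with a yellow cap, 44 mm across, 42 mm tall, standing between box and cover; origin at the centre of its underside.
- screwdriver: Bystander: screwdriver lying on the bench between the two bins at the back; origin under its middle.
- white_bin: Bystander: white open parts bin 130 x 180 x 75 mm at the back; origin at the centre of its underside.
- yellow_bin: Bystander: yellow open parts bin 130 x 100 x 60 mm at the back; origin at the centre of its underside.
- sanitizer: Bystander: green bottle, 56 mm across, 130 mm tall, at the back right; origin at the centre of its underside.
- mouse: Bystander: round black computer mouse, 60 mm across, 32 mm tall, on the left; origin at the centre of its underside.
There are look-alikes about, which are no part of the job. Leave any blue or turquoise look-alike of the cover alone.

How it is judged:
On the way, in this order (a step that is already met when the one before it is completed fails the run):
1. the circuit board has been pressed down and sits level in the box (angle between board's own z axis and vertical below 0.035 rad and z of board in the frame of box between 0.022 and 0.028 m and value of joint pin above 0.008 m), for 0.3 s.
2. the cover has been lifted off the bench by the gripper (height (world z) of cover above 0.03 m and contact force between cover and the fingers above 0.5 N), for 0.2 s.
At the end, for the whole second after the job is handed in: Cover still gripped, steady, level within 0.1 rad, 4 to 20 mm above the box top at every hole, each hole within 4 mm sideways of its thread, touching only the gripper. Board level within 0.035 rad, underside within 3 mm of the recess floor, pin in at least 8 mm (all of step 1 and horizontal distance between hole0 and thread0 below 0.004 m and z of hole0 in the frame of box between 0.044 and 0.06 m and horizontal distance between hole1 and thread1 below 0.004 m and z of hole1 in the frame of box between 0.044 and 0.06 m and horizontal distance between hole2 and thread2 below 0.004 m and z of hole2 in the frame of box between 0.044 and 0.06 m and angle between the z axis of cover and the z axis of box, either way round below 0.1 rad and angle between cover's own z axis and vertical below 0.5 rad and contact force between cover and the fingers above 0.5 N and linear speed of cover below 0.02 m/s and angular speed of cover below 0.2 rad/s and contact force between cover and box below 0.05 N and contact force between cover and board below 0.05 N and contact force between cover and jar below 0.05 N and contact force between cover and screwdriver below 0.05 N and contact force between cover and white_bin below 0.05 N and contact force between cover and yellow_bin below 0.05 N and contact force between cover and sanitizer below 0.05 N and contact force between cover and mouse below 0.05 N); the arm keeps its last pose, push and grip.
It fails at once if a bystander (jar, screwdriver, a bin, bottle or mouse) is pushed more than 30 mm out of place (distance of any of jar, screwdriver, white_bin, yellow_bin, sanitizer, mouse from where it was at the start of the episode above 0.03 m).
It also fails if it takes over 48 s, if anything falls off the work surface, if the arm or the gripper's body presses on something with over 40 N, if the wrist force passes 120 N, or if a joint passes its speed limit or range.

## Working session

There is one attempt and no reset: what is moved stays moved. The work goes in short steps, Python scripts to look and compute and a shell command to move; the robot and the scene stay as the last step left them, time stands still between calls to the robot, and variables do not carry over. Pictures are saved under pics/ and viewed, at most 10 in all, crops included, and the job is handed in when it is done.

```bash
mkdir -p pics
cat > h.py <<'E'
import numpy as np, cv2
from bench import manip
def K(n):
    c=manip.calibration(n); f=200/np.tan(np.radians(c["vertical_fov"])/2)
    return np.array([[f,0,c["cx"]],[0,f,c["cy"]],[0,0,1]]),np.array(c["dist"],float),np.array(c["camera_from_world"])
def ray(n,uv):
    k,d,T=K(n); p=cv2.undistortPoints(np.array(uv,float).reshape(-1,1,2),k,d)[:,0]
    v=np.c_[p[:,0],-p[:,1],-np.ones(len(p))]; R=T[:3,:3]
    return -R.T@T[:3,3], v@R      # origin, directions (unit depth)
def plane(n,uv,z):
    o,v=ray(n,uv); return o+v*((z-o[2])/v[:,2])[:,None]
def depthpt(n,uv,D):
    o,v=ray(n,uv); return o+v*np.array([D[int(round(y)),int(round(x))] for x,y in uv])[:,None]
def proj(n,P):
    k,d,T=K(n); P=np.array(P,float).reshape(-1,3); c=P@T[:3,:3].T+T[:3,3]; c=c*[1,-1,-1]
    return cv2.projectPoints(c,np.zeros(3),np.zeros(3),k,d)[0][:,0]
def save(n,name):
    im,D=manip.get_image(n); cv2.imwrite(f'pics/{name}.png',im[:,:,::-1]); np.savez(f'pics/{name}.npz',im=im,D=D); return im,D
E
python3 - <<'E'
from h import *
for n in("top","side"):
    im,D=save(n,n+'0'); k,d,T=K(n); print(n,k[0,0],k[0,2],k[1,2],d,(-T[:3,:3].T@T[:3,3]).round(3)); print(T[:3,:3].round(3))
o=manip.get_obs(); print(o)
E
```

```text
top 371.40537838856983 322.27506659887905 200.52029553888698 [-0.04084703  0.          0.          0.          0.        ] [0.481 0.024 1.133]
[[ 0.029 -0.999 -0.031]
 [ 0.998  0.027  0.057]
 [-0.056 -0.033  0.998]]
side 482.6597926868616 315.30492379398737 199.03738061382916 [-0.10285675  0.          0.          0.          0.        ] [-0.003  0.912  0.744]
[[-0.832 -0.554  0.025]
 [ 0.327 -0.453  0.83 ]
 [-0.449  0.698  0.558]]
{'time': 0.1, 'joint_positions': array([-1.43733606e+00,  3.81137379e-01,  1.29817047e+00, -1.74493248e-05,
        1.46360025e+00, -2.15327222e-01]), 'joint_velocities': array([-1.52045865e-03, -4.05564822e-04, -2.47448949e-03,  1.68312002e-03,
       -1.02291153e-05,  6.62139059e-04]), 'joint_torque': array([ 3.33319978e-03, -4.49229026e+01, -2.31656653e+01, -2.10437543e-04,
        3.65402389e-03,  1.32291524e-05]), 'eef_pos': array([ 0.18791475, -0.51665035,  0.25277369]), 'orientation': array([ 9.84831536e-01,  1.73511998e-01,  1.82486987e-05, -6.57527700e-04]), 'ft_force': array([ 0.01308199, -0.48905928, -0.78808684]), 'torque': array([-0.02265257,  0.0115937 , -0.04007202]), 'grasp_force': 0.0, 'grip_width': 0.0854916628475574}
```

View pics/top0.png

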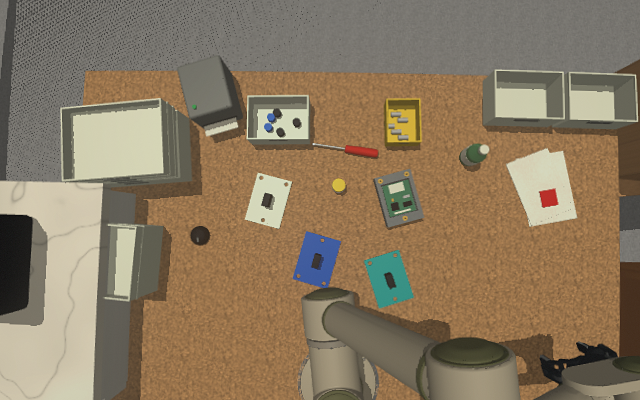

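View pics/side0.png

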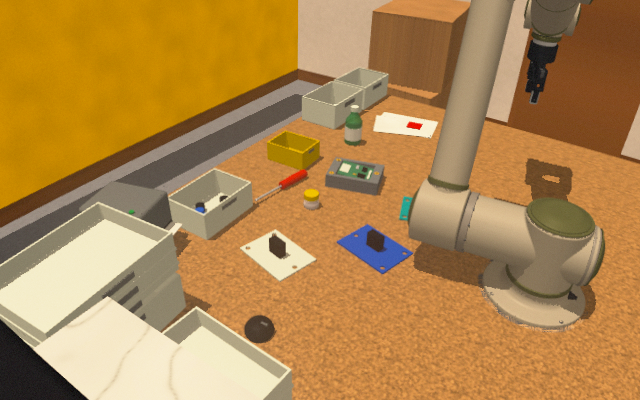

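The top view shows the white cover at about (268,200), the box with the green board at (399,200) and the jar at (339,185). Blue and turquoise look-alikes lie nearer the robot. I'll zoom in on both the cover and the box.

Run:
```python
from h import *
t=np.load('pics/top0.npz')['im']; s=np.load('pics/side0.npz')['im']
a=cv2.resize(t[165:235,240:430],None,fx=4,fy=4,interpolation=cv2.INTER_CUBIC)
b=cv2.resize(s[150:205,315:395],None,fx=4.75,fy=4.75,interpolation=cv2.INTER_CUBIC)
c=cv2.resize(s[227:282,237:317],None,fx=4.75,fy=4.75,interpolation=cv2.INTER_CUBIC)
im=np.vstack([a,np.hstack([b,c])]); print(im.shape); cv2.imwrite('pics/z0.png',im[:,:,::-1])
```

```text
(541, 760, 3)
```

View pics/z0.png

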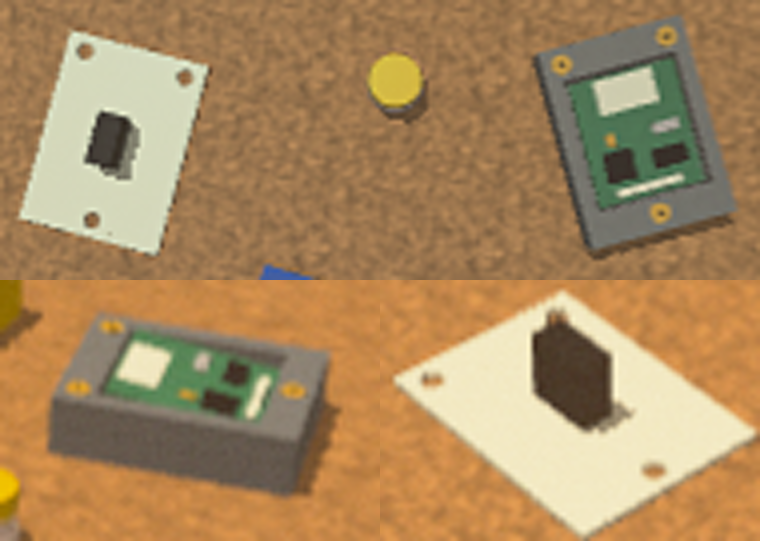

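The zoom shows the +x (two-hole) ends of both box and cover facing away from the robot. The threads are at (562,64), (667,36), (661,212) and the holes at (84,51), (185,77), (91,219). Next I'll refine these and triangulate.

```bash
cat >> h.py <<'E'
def tri(a,b):
    (o1,v1),(o2,v2)=ray("top",[a]),ray("side",[b]); v1=v1[0]/np.linalg.norm(v1[0]); v2=v2[0]/np.linalg.norm(v2[0])
    A=np.c_[v1,-v2]; s=np.linalg.lstsq(A,o2-o1,rcond=None)[0]; p=o1+s[0]*v1; q=o2+s[1]*v2
    return (p+q)/2,np.linalg.norm(p-q)
def blob(im,uv,kind,r=4):
    u,v=[int(round(x)) for x in uv]; w=im[v-r:v+r+1,u-r:u+r+1].astype(float)
    if kind=='brass': m=w[:,:,0]-w[:,:,2]; m=np.clip(m-25,0,60)
    else:
        g=w.min(2); m=np.clip(np.percentile(g,85)-15-g,0,80)
    yy,xx=np.mgrid[-r:r+1,-r:r+1]; m=m*(xx**2+yy**2<=(r+.5)**2)
    return np.array([u+(m*xx).sum()/m.sum(), v+(m*yy).sum()/m.sum()])
def fit(loc,P):  # planar rigid fit: centre, yaw, residuals
    loc=np.array(loc,float);P=np.array(P)[:,:2]; z=(loc-loc.mean(0))@[1,1j]; w=(P-P.mean(0))@[1,1j]
    th=np.angle((np.conj(z)*w).sum()); R=np.array([[np.cos(th),-np.sin(th)],[np.sin(th),np.cos(th)]])
    c=P.mean(0)-R@loc.mean(0); return c,th,P-(loc@R.T+c)
L=[[.062,.04],[.062,-.04],[-.062,0]]
E
python3 - <<'E'
from h import *
t=np.load('pics/top0.npz'); s=np.load('pics/side0.npz')
ct=lambda u,v:((u+.5)/4-.5+240,(v+.5)/4-.5+165)
cb=lambda u,v:((u+.5)/4.75-.5+315,(v-280+.5)/4.75-.5+150)
cc=lambda u,v:((u-380+.5)/4.75-.5+237,(v-280+.5)/4.75-.5+227)
for name,kind,T,S,zz in(("box",'brass',[ct(562,64),ct(667,36),ct(661,212)],[cb(78,388),cb(112,327),cb(292,390)],.04),
                   ("cover",'hole',[ct(84,51),ct(185,77),ct(91,219)],[cc(432,379),cc(556,318),cc(654,470)],.004)):
    r=4 if kind=='brass' else 3
    A=[blob(t['im'],a,kind,r) for a in T]; B=[blob(s['im'],b,kind,r) for b in S]
    X=[tri(a,b) for a,b in zip(A,B)]; P=np.array([x[0] for x in X])
    print(name,np.round(A,1).tolist(),np.round(B,1).tolist()); print(P.round(4),[round(x[1],4) for x in X])
    for tag,Q in(("tri",P),("top",plane("top",A,zz)),("side",plane("side",B,zz))):
        c,th,r=fit(L,Q); print(tag,c.round(4),th.round(4),(r*1000).round(1).tolist())
# grip block: top
im=t['im'].astype(int)
def block(n,d,x0,x1,y0,y1):
    im=d['im'][y0:y1,x0:x1].max(2); m=(im<75).astype(np.uint8); _,l,st,c=cv2.connectedComponentsWithStats(m); i=1+st[1:,4].argmax(); return st[i],c[i]+[x0,y0]
print(block("top",t,250,285,180,215)); print(block("side",s,260,300,228,265))
def mask_c(im,f): ys,xs=np.nonzero(f(im.astype(int))); return xs.mean(),ys.mean()
print(depthpt("top",[(266,199),(268,194),(397,188),(399,208),(339,184)],t['D']).round(3), t['D'][195:203,264:270].round(3))
E
```

```text
box [[379.9, 180.8], [406.1, 173.5], [404.7, 217.8]] [[330.5, 171.8], [337.9, 158.2], [376.2, 172.8]]
[[ 0.604  -0.1085  0.0422]
 [ 0.6266 -0.1848  0.045 ]
 [ 0.4967 -0.1834  0.041 ]] [np.float64(0.0009), np.float64(0.0019), np.float64(0.0018)]
tri [ 0.556 -0.165] 0.2971 [[0.4, 0.0], [-0.4, 0.2], [-0.0, -0.3]]
top [ 0.557 -0.165] 0.2957 [[0.0, 0.1], [0.1, -0.1], [-0.1, -0.0]]
side [ 0.5576 -0.169 ] 0.2726 [[-0.9, 1.8], [2.2, -2.1], [-1.2, 0.3]]
cover [[260.8, 177.4], [285.7, 183.9], [262.5, 219.6]] [[247.5, 247.6], [273.9, 235.7], [294.2, 266.7]]
[[ 0.6096  0.252   0.0036]
 [ 0.591   0.1744 -0.0014]
 [ 0.4798  0.2418  0.0028]] [np.float64(0.001), np.float64(0.0026), np.float64(0.0017)]
tri [0.54   0.2275] -0.2332 [[-0.0, -0.1], [-0.1, 0.1], [0.1, -0.1]]
top [0.5406 0.2277] -0.2335 [[-0.2, 0.0], [-0.0, -0.0], [0.3, -0.0]]
side [0.5374 0.2296] -0.2419 [[1.5, -1.4], [-2.5, 3.3], [1.0, -1.9]]
(array([ 12,  13,  10,  14, 101], dtype=int32), array([266.64356436, 199.77227723]))
(array([10, 16,  9, 10, 23], dtype=int32), array([273.56521739, 248.13043478]))
[[ 0.541  0.226  0.046]
 [ 0.557  0.221  0.042]
 [ 0.585 -0.159  0.039]
 [ 0.526 -0.167  0.035]
 [ 0.592  0.012  0.043]] [[1.095 1.097 1.095 1.101 1.1   1.096]
 [1.1   1.099 1.102 1.099 1.097 1.099]
 [1.097 1.094 1.097 1.098 1.098 1.096]
 [1.098 1.097 1.101 1.1   1.095 1.095]
 [1.098 1.098 1.095 1.097 1.099 1.101]
 [1.099 1.099 1.1   1.097 1.095 1.096]
 [1.097 1.097 1.097 1.099 1.1   1.102]
 [1.096 1.1   1.095 1.097 1.098 1.106]]
```

The box sits at (0.557,-0.165) with yaw 0.296, and the cover at (0.5405,0.228) with yaw -0.2335. Heights agree with the text to within 5 mm and the fit residuals are under 0.5 mm. Now I'll go and press.

```bash
cat >> h.py <<'E'
from scipy.spatial.transform import Rotation as Ro
def left(p,yaw):
    o=manip.get_obs(); R=Ro.from_quat(o['orientation']); G=Ro.from_matrix(np.array([[np.cos(yaw),np.sin(yaw),0],[np.sin(yaw),-np.cos(yaw),0],[0,0,-1]]))
    print('t',round(float(o['time']),2),'pos',o['eef_pos'].round(4),'F',o['ft_force'].round(1),'w',round(float(o['grip_width']),4),'gf',o['grasp_force'],'j6',o['joint_positions'][5].round(2))
    print('shift mm',(R.inv().apply(np.array(p)-o['eef_pos'])*1000).round(1),'turn deg',np.degrees((R.inv()*G).as_rotvec()).round(2))
E
python3 -m jog '[[1,44,-18,0,0,0,0.3],[1,44,-18,0,0,0,0.3],[1,44,-18,0,0,0,0.3],[1,44,-18,0,0,0,0.3],[1,44,-18,0,0,0,0.3],[1,44,-18,0,0,0,0.3],[1,44,-18,0,0,0,0.3],[1,44,-18,10,0,0,0.3],[1,44,-18,20,0,0,0.3],[1,44,-18,30,0,0,0.3]]' 60
python3 -c "
from h import *
left([.5876,-.1557,.075],.296)"
```

```text
time: 1.1
eef_pos: [0.5439, -0.2084, 0.1972]
orientation: [0.989, 0.148, 0.001, 0.001]
ft_force: [-0.0, -0.5, -0.0]
grip_width: 0.0001
grasp_force: 0.0
t 1.1 pos [ 0.5439 -0.2084  0.1972] F [-0.  -0.5 -0. ] w 0.0001 gf 0.0 j6 0.7
shift mm [ 57.1 -37.8 122.3] turn deg [ 0.09 -0.08  0.05]
```

```bash
python3 -m jog '[[1,19,-13,20,0,0,0],[1,19,-13,20,0,0,0],[1,19,-12,20,0,0,0],[1,0,0,30,0,0,0],[1,0,0,30,0,0,0],[1,0,0,0,0,0,0],[1,0,0,0,0,0,0]]'
python3 -c "
from h import *
left([.5876,-.1557,.052],.296)"
```

```text
time: 1.8
eef_pos: [0.5857, -0.1571, 0.0776]
orientation: [0.989, 0.148, -0.0, -0.0]
ft_force: [-0.2, -0.3, 0.7]
grip_width: 0.0
grasp_force: 0.0
t 1.8 pos [ 0.5857 -0.1571  0.0776] F [-0.2 -0.3  0.7] w 0.0 gf 0.0 j6 0.82
shift mm [ 2.2 -0.8 25.6] turn deg [-0.02  0.02  0.02]
```

Within 2.3 mm of the target. I'll press down slowly and watch the force.

```bash
python3 -m jog '[[1,2,0,6,0,0,0],[1,0,0,6,0,0,0],[1,0,0,3,0,0,0],[1,0,0,3,0,0,0],[1,0,0,3,0,0,0],[1,0,0,2,0,0,0],[1,0,0,1,0,0,0],[1,0,0,0,0,0,0]]'
```

```text
time: 2.6
eef_pos: [0.5878, -0.1565, 0.0533]
orientation: [0.989, 0.148, 0.0, 0.0]
ft_force: [1.2, 0.3, 2.7]
grip_width: -0.0003
grasp_force: 1.5
```

```bash
python3 -m jog '[[1,0,0,1,0,0,0],[1,0,0,1,0,0,0],[1,0,0,0,0,0,0],[1,0,0,0,0,0,0]]'
```

```text
time: 3.0
eef_pos: [0.5879, -0.1565, 0.0521]
orientation: [0.989, 0.148, 0.001, 0.0]
ft_force: [2.0, 1.8, 8.4]
grip_width: -0.0003
grasp_force: 4.7
```

```bash
python3 -m jog '[[1,0,0,1,0,0,0],[1,0,0,0.5,0,0,0],[1,0,0,0,0,0,0],[1,0,0,0,0,0,0]]'
```

```text
time: 3.4
eef_pos: [0.5879, -0.1565, 0.052]
orientation: [0.989, 0.148, 0.001, 0.001]
ft_force: [-2.6, 3.6, 20.8]
grip_width: -0.0001
grasp_force: 10.5
```

The pin has bottomed: tip at z 30 mm with 20 N. Now I'll lift and cross over to the cover.

```bash
python3 -m jog '[[1,0,0,-10,0,0,0],[1,0,0,-40,0,0,0],[1,0,0,-40,0,0,0]]'; python3 -m jog '[[-1,7,-38,0,0,0,3],[-1,5,-38,0,0,0,3],[-1,3,-38,0,0,0,3],[-1,0,-38,0,0,0,3],[-1,-2,-38,0,0,0,3],[-1,-4,-38,0,0,0,3],[-1,-6,-38,0,0,0,3],[-1,-8,-38,0,0,0,3],[-1,-11,-38,0,0,0,3],[-1,-13,-37,0,0,0,3]]'
python3 -m jog '[[-1,0,0,0,0,0,0],[-1,0,0,0,0,0,0]]'
python3 - <<'E'
from h import *
left([.5405,.2277,.033],-.2335)
im,D=save("top","top1"); im2,D2=save("side","side1")
g=depthpt("top",[(u,v) for v in (180,188,196,204,212) for u in (388,396,404)],D); print(g.round(3))
a=cv2.resize(im[165:235,220:430],None,fx=3.8,fy=3.8); b=cv2.resize(im2[150:300,220:420],None,fx=2,fy=2); b=cv2.copyMakeBorder(b,0,0,0,a.shape[1]-b.shape[1],0)
cv2.imwrite('pics/z1.png',np.vstack([a,b])[:,:,::-1])
E
```

```text
time: 3.7
eef_pos: [0.5863, -0.1562, 0.1396]
orientation: [0.989, 0.148, -0.002, -0.001]
ft_force: [0.6, -0.5, 1.2]
grip_width: 0.0001
grasp_force: 0.0
time: 4.7
eef_pos: [0.5342, 0.2265, 0.1391]
orientation: [0.993, -0.114, -0.001, 0.001]
ft_force: [0.3, -0.2, -0.3]
grip_width: 0.0855
grasp_force: 0.0
time: 4.9
eef_pos: [0.5346, 0.2255, 0.1391]
orientation: [0.994, -0.112, -0.001, 0.001]
ft_force: [0.5, -0.8, 0.3]
grip_width: 0.0849
grasp_force: 0.0
t 4.9 pos [0.5346 0.2255 0.1391] F [ 0.5 -0.8  0.3] w 0.0849 gf 0.0 j6 1.99
shift mm [  5.5  -3.6 106.1] turn deg [0.09 0.1  0.48]
[[ 0.607 -0.132  0.042]
 [ 0.609 -0.156  0.036]
 [ 0.61  -0.182  0.026]
 [ 0.585 -0.134  0.031]
 [ 0.586 -0.159  0.025]
 [ 0.586 -0.181  0.032]
 [ 0.561 -0.134  0.032]
 [ 0.562 -0.158  0.029]
 [ 0.562 -0.182  0.031]
 [ 0.537 -0.135  0.03 ]
 [ 0.538 -0.158  0.032]
 [ 0.538 -0.182  0.033]
 [ 0.513 -0.134  0.043]
 [ 0.514 -0.159  0.03 ]
 [ 0.515 -0.182  0.032]]
```

View pics/z1.png

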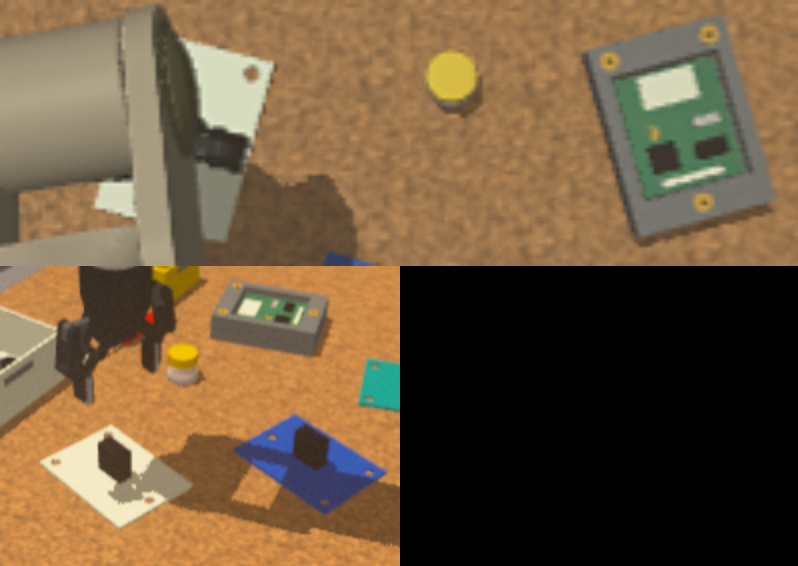

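The board is level: depth reads about 30 mm all over it, where the patch stood near 40 mm before. The gripper hovers over the cover, so I'll descend and grip.

```bash
python3 -m jog '[[-1,6,-4,20,0,0,0.5],[-1,0,0,25,0,0,0],[-1,0,0,25,0,0,0],[-1,0,0,22,0,0,0],[-1,0,0,10,0,0,0],[-1,0,0,4,0,0,0],[-1,0,0,0,0,0,0]]' 60
python3 -c "
from h import *
left([.5405,.2277,.033],-.2335)"
```

```text
time: 5.7
eef_pos: [0.5424, 0.2274, 0.034]
orientation: [0.993, -0.118, 0.0, 0.0]
ft_force: [0.2, 0.0, -0.2]
grip_width: 0.0853
grasp_force: 0.0
t 5.7 pos [0.5424 0.2274 0.034 ] F [ 0.2  0.  -0.2] w 0.0853 gf 0.0 j6 2.0
shift mm [-1.9  0.2  1. ] turn deg [ 0.   -0.01 -0.17]
```

```bash
python3 -m jog '[[1,-2,0,1,0,0,0],[1,0,0,0,0,0,0],[1,0,0,0,0,0,0],[1,0,0,0,0,0,0],[1,0,0,0,0,0,0],[1,0,0,0,0,0,0],[1,0,0,0,0,0,0]]' 80; python3 -m jog '[[1,0,0,-10,0,0,0],[1,0,0,-30,0,0,0],[1,0,0,-40,0,0,0],[1,0,0,-40,0,0,0],[1,0,0,0,0,0,0],[1,0,0,0,0,0,0]]'
python3 - <<'E'
from h import *
left([.557,-.165,.12],.296)
im,D=save("side","side2"); cv2.imwrite('pics/z2.png',cv2.resize(im[120:320,180:430],None,fx=3,fy=3)[:,:,::-1])
E
```

```text
time: 6.4
eef_pos: [0.5403, 0.2285, 0.0332]
orientation: [0.993, -0.118, 0.0, -0.0]
ft_force: [-1.4, -0.3, 5.4]
grip_width: 0.0191
grasp_force: 78.7
time: 7.0
eef_pos: [0.54, 0.2284, 0.1533]
orientation: [0.993, -0.118, 0.0, -0.0]
ft_force: [0.4, -0.0, -1.2]
grip_width: 0.0189
grasp_force: 78.3
t 7.0 pos [0.54   0.2284 0.1533] F [ 0.4 -0.  -1.2] w 0.0189 gf 78.34234714508057 j6 2.01
shift mm [108.5 378.5  33.2] turn deg [-1.000e-02 -5.000e-02 -3.047e+01]
```

View pics/z2.png

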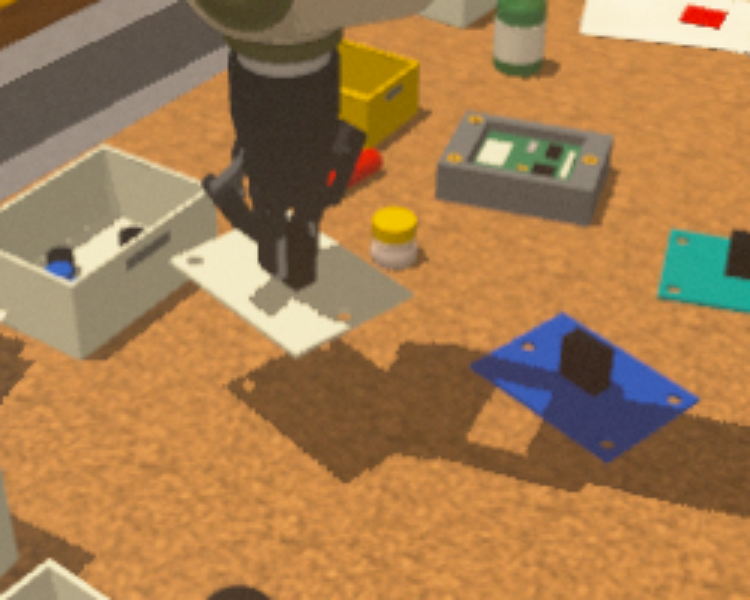

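The plate hangs level in the gripper, at (290,290) in the crop. I'll carry it over the box.

```bash
python3 -m jog '[[1,9,32,0,0,0,-2.5],[1,7,32,0,0,0,-2.5],[1,6,32,0,0,0,-2.5],[1,4,33,0,0,0,-2.5],[1,3,33,0,0,0,-2.5],[1,1,33,0,0,0,-2.5],[1,0,33,0,0,0,-2.5],[1,-2,33,0,0,0,-2.5],[1,-4,32,0,0,0,-2.5],[1,-5,32,0,0,0,-2.5]]'; python3 -m jog '[[1,-6,32,0,0,0,-2.5],[1,-8,30,0,0,0,-2.5],[1,0,0,0,0,0,0],[1,0,0,0,0,0,0]]'
python3 -c "
from h import *
left([.557,-.165,.085],.296)"
```

```text
time: 8.05
eef_pos: [0.5452, -0.1013, 0.151]
orientation: [0.995, 0.101, -0.002, -0.001]
ft_force: [0.1, 0.3, -1.8]
grip_width: 0.0189
grasp_force: 78.4
time: 8.45
eef_pos: [0.5454, -0.1637, 0.1512]
orientation: [0.99, 0.143, -0.001, -0.001]
ft_force: [-0.1, 0.4, -1.7]
grip_width: 0.0187
grasp_force: 78.6
t 8.45 pos [ 0.5454 -0.1637  0.1512] F [-0.1  0.4 -1.7] w 0.0187 gf 78.56416583061218 j6 0.79
shift mm [10.9  4.6 66.2] turn deg [-0.14  0.12 -0.57]
```

```bash
python3 -m jog '[[1,6,2,0,0,0,-0.6],[1,5,2.5,0,0,0,0],[1,0,0,20,0,0,0],[1,0,0,20,0,0,0],[1,0,0,15,0,0,0],[1,0,0,5,0,0,0],[1,0,0,0,0,0,0],[1,0,0,0,0,0,0]]'
python3 - <<'E'
from h import *
left([.557,-.165,.085],.296)
im,D=save("top","top3"); im2,D2=save("side","side3")
a=cv2.resize(im[155:245,345:455],None,fx=3.6,fy=3.6,interpolation=cv2.INTER_CUBIC); b=cv2.resize(im2[140:210,310:405],None,fx=4.2,fy=4.2,interpolation=cv2.INTER_CUBIC)
h=max(a.shape[0],b.shape[0]); p=lambda i:cv2.copyMakeBorder(i,0,h-i.shape[0],0,0,0)
o=np.hstack([p(a),p(b)]); print(o.shape,a.shape); cv2.imwrite('pics/z3.png',o[:,:,::-1])
E
```

```text
time: 9.25
eef_pos: [0.5584, -0.1648, 0.0935]
orientation: [0.989, 0.149, 0.0, 0.0]
ft_force: [0.9, 0.7, -0.9]
grip_width: 0.019
grasp_force: 78.6
t 9.25 pos [ 0.5584 -0.1648  0.0935] F [ 0.9  0.7 -0.9] w 0.019 gf 78.579021692276 j6 0.78
shift mm [-1.4 -0.2  8.5] turn deg [ 0.05 -0.05  0.15]
(324, 795, 3) (324, 396, 3)
```

View pics/z3.png

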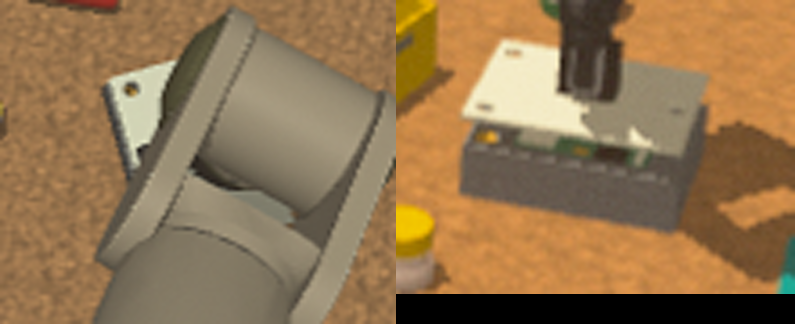

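In the top view only hole0 shows, at crop (131,90), with brass visible through it. The side view shows all three holes at (484,107), (513,52) and (676,112). I'll measure the cover's pose from both.

Run:
```python
from h import *
t=np.load('pics/top3.npz')['im']; s=np.load('pics/side3.npz')['im']; s0=np.load('pics/side0.npz')['im']
A=blob(t,((131+.5)/3.6-.5+345,(90+.5)/3.6-.5+155),'hole',2)
cs=lambda u,v:((u-396+.5)/4.2-.5+310,(v+.5)/4.2-.5+140)
B=[blob(s,cs(*q),'hole',2) for q in((484,107),(513,52),(676,112))]
print(A,np.round(B,2).tolist()); print('tri h0',tri(A,B[0]))
z=.0645; Q=plane("side",B,z); c,th,r=fit(L,Q); print('side fit',c,th,(r*1e3).round(1).tolist())
o=manip.get_obs(); yaw=.296+.0026; c0=o['eef_pos'][:2]+[0.0,-.0005]
P=[np.r_[c0+np.array([[np.cos(yaw),-np.sin(yaw)],[np.sin(yaw),np.cos(yaw)]])@np.array(l),z] for l in L]
print('kin pred top h0',proj("top",P)[0],'side',proj("side",P).round(2).tolist())
# box reference in side view: rim-hole brass, tighter threshold
Tb=proj("side",[np.r_[np.array([.557,-.165])+np.array([[np.cos(.2957),-np.sin(.2957)],[np.sin(.2957),np.cos(.2957)]])@np.array(l),.04] for l in L])
print('thread pred side',Tb.round(2).tolist(),[blob(s0,b,'brass',4).round(2).tolist() for b in Tb])
print('h0 top-plane',plane("top",[A],z))
```

```text
[380.95274446 179.40839695] [[330.63, 165.13], [337.55, 152.23], [376.5, 166.0]]
tri h0 (array([ 0.60532801, -0.10894744,  0.06369339]), np.float64(0.0014960524321661385))
side fit [ 0.55622516 -0.16399535] 0.2864328846508906 [[-0.5, 0.0], [1.2, -0.3], [-0.7, 0.3]]
kin pred top h0 [381.11483002 179.42421722] side [[330.22, 164.8], [337.24, 152.09], [375.94, 165.34]]
thread pred side [[330.16, 172.42], [337.2, 159.48], [375.49, 172.98]] [[329.63, 171.58], [337.02, 157.72], [376.05, 172.71]]
h0 top-plane [[ 0.60588823 -0.10848418  0.0645    ]]
```

Kinematics and the images agree to about 1 mm. I'll tighten the side-view thread centroids, which the bench colour may have contaminated, and apply the correction.

```bash
python3 -m jog '[[1,-1.3,0,4,0,0,0.1],[1,0,0,4,0,0,0],[1,0,0,0,0,0,0],[1,0,0,0,0,0,0],[1,0,0,0,0,0,0]]'
python3 - <<'E'
from h import *
left([.557,-.165,.085],.296)
s0=np.load('pics/side0.npz')['im'].astype(int)
B=[]
for u,v in((330,172),(337,159),(376,173)):
    w=s0[v-5:v+6,u-5:u+6]; m=(w[...,0]-w[...,2]); B.append(None)
    hs=cv2.cvtColor(s0.astype(np.uint8),cv2.COLOR_RGB2HSV)[v-5:v+6,u-5:u+6]; k=((hs[...,1]>120)&(hs[...,0]>12)).astype(np.uint8)
    _,l,st,c=cv2.connectedComponentsWithStats(k,connectivity=4); i=1+np.argmin([np.hypot(*(q-[5,5])) for q in c[1:]]); B[-1]=c[i]+[u-5,v-5]; print(st[i],B[-1].round(2))
c,th,r=fit(L,plane("side",B,.04)); print('threads side',c,th,(r*1e3).round(1).tolist())
im,D=save("top","top4"); im2,D2=save("side","side4")
H=[blob(im2,np.array(b)-[0,5.3],'hole',2) for b in B]; c,th,r=fit(L,plane("side",H,.056)); print('holes side',np.round(H,2).tolist(),c,th,(r*1e3).round(1).tolist())
A=blob(im,(380.6,179.7),'hole',2); print('h0 top',A,plane("top",[A],.056),'thread0 .6047 -.1087')
a=cv2.resize(im[170:190,370:395],None,fx=12,fy=12,interpolation=cv2.INTER_NEAREST); b=cv2.resize(im2[140:200,315:395],None,fx=5,fy=5,interpolation=cv2.INTER_CUBIC)
a=cv2.copyMakeBorder(a,0,b.shape[0]-a.shape[0],0,0,0); cv2.imwrite('pics/z4.png',np.hstack([a,b])[:,:,::-1])
E
```

```text
time: 9.85
eef_pos: [0.5567, -0.1653, 0.0848]
orientation: [0.989, 0.148, 0.0, 0.0]
ft_force: [0.2, -0.4, -2.1]
grip_width: 0.0189
grasp_force: 78.6
t 9.85 pos [ 0.5567 -0.1653  0.0848] F [ 0.2 -0.4 -2.1] w 0.0189 gf 78.57879638671875 j6 0.78
shift mm [ 0.4 -0.2 -0.2] turn deg [ 0.01 -0.    0.02]
[ 4  4  5  3 13] [331.   172.15]
[ 4  4  5  3 10] [338.1 159.3]
[ 3  4  5  3 13] [376.31 173.  ]
threads side [ 0.55535857 -0.16696162] 0.2857112487479195 [[-0.1, -0.2], [0.2, 0.1], [-0.2, 0.1]]
holes side [[331.06, 167.87], [338.17, 154.06], [376.66, 169.0]] [ 0.55496615 -0.16485798] 0.2630648944413742 [[-2.2, 1.8], [3.4, -2.9], [-1.1, 1.1]]
h0 top [380.66957633 180.19225037] [[ 0.60457364 -0.10876172  0.056     ]] thread0 .6047 -.1087
```

View pics/z4.png

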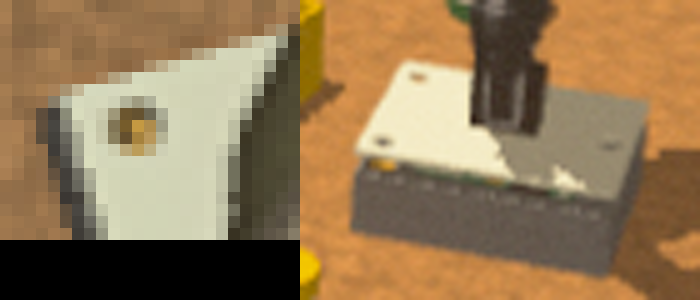

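The last picture shows brass through hole0 at crop (135,128). Hole0 measures (0.6046,-0.1088), against thread0 at (0.6047,-0.1087). The gripper yaw matches the box's, and the underside is at about 52 mm. The roughly 2 mm side-view offset also appeared for the cover on the bench, so it is centroid bias rather than misalignment. I'm handing in.

```bash
python3 -c "
from bench import manip
print(manip.finish_job())"
```

```text
the job is handed in; nothing more can be done
None
```

The board is pressed level and the cover is held about 12 mm above the box with its holes over the threads, handed in at about 10 s; only hole0 could be checked from above (within about 1 mm), the others rest on the side view and the gripper's pose.

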